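# Turn a lacquered base cover feet-up with a lifter

### The arm

A 6-joint arm with a two-finger parallel gripper is mounted at the origin on the work surface. World frame = base frame: x ahead of the robot, y to its left, z up, the work surface at z = 0. Lengths are in mm, angles in rad, forces in N, time in s.
With the tool pointing down it reaches from about 350 to 875 mm from the base axis. Payload 4.2 kg.
Tool frame: the origin (TCP) lies at the very end of the fingers, on their centre line; the grasp point (between the pads) lies 19 mm behind it; z points along the fingers, y is the line along which they close (so a half turn about z gives the same grasp; the last joint's range is limited). The gripper opens to 85 mm and grips with 20 to 120 N. Pads are 22 mm wide; open, the fingers measure 114 mm over their backs; the gripper's body (76 mm by 85 mm) begins 54 mm behind the grasp point. The pads swing forward as they close: fully open they stand 13 mm farther back than shut.
Start: joints at [1.457, 0.385, 0.008, 0, -1.194, -0.259], TCP at [227.607, 582.06, 231.312] pointing down, gripper open.
Joint ranges: [-3.14, 3.14], [-1.21, 2.06], [-1.07, 1.41], [-3.16, 2.05], [-2.99, -0.16], [-3.1, 3.1]. Speed limits (rad/s): [2.79, 2.79, 3.14, 3.14, 3.14, 3.14].

### API

Orientations are given as a unit quaternion [x, y, z, w].
In Python, from bench import arm gives the robot as it stands.
- The arm moves only by the tool servo_tool, never from a script. Its argument "rows" is a list that holds one entry, the list of rows, each a list of 7 numbers: the finger opening in mm, from 0 to 85.4, then the shift along the tool's x, y, z in mm, then the turn, a rotation vector about the tool's x, y, z in rad. A call has 1 to 10 rows; each row is the pose to reach, as a shift and turn from the pose commanded when the call began, along the tool's axes at that moment; what a row does not reach only later rows make up. A row lasts 1/8 s, in which the tool goes at most 62.5 mm and 10.7 degrees, less where a joint would pass 70% of its speed; a pose out of reach is approached as far as the arm can. A call with a gripper value outside its range is refused whole. The fingers move at their own pace and stop on an object; the grip force is fixed at half the most. Time passes only in rows, so rows that repeat a pose let the fingers close. It gives the time, the measured TCP pose, the force, the opening and the grip force at its end, in the units of the state.
- arm.read_state(): the state, without advancing time (a new reading comes with each control period).
- arm.get_image(name): name is "side" or "top"; returns the picture (480x640x3 uint8, red, green, blue); there is no depth.
- arm.camera_params(name): a dict with "intrinsics" (3x3 intrinsics, pixels), "R" (3x3) and "t" (3): a world point X has camera coordinates R X + t. Camera axes: x right, y down, z forward; pixel columns grow to the right and rows downward; lengths in mm; the calibration is good to about 2 mm. A picture is of the moment at which its call begins. camera_params takes no time and is no camera call.
- arm.job_done(): hands the job in; it is judged then, once.
The state is a dict: "clock": time; "joints": joint angles; "joint_vel": joint speeds; "joint_efforts": joint torques, N m; "position": TCP position; "ee_rot": TCP orientation; "contact_force": force on the tool from outside, world axes, zero at the start; "wrist_torque": the same for the moment, N m; "gripper_width": finger opening in mm; "grasp_force": force on a finger pad.
Only numpy, scipy, OpenCV 4.12 (cv2) and the standard library are available. Lean on these libraries where they do the work, as an engineer would, in place of code of your own. Each camera call takes 0.05 s, during which the arm holds its last target. There are 200 camera calls.

### The job

Take the nylon lifter from its tray, slide its blade under a long edge of the white cover between the feet, and tip the cover over on its opposite edge so that it ends lying flat on the blue mat with its four rubber feet up, ready for new feet. The lacquer scratches easily: only the lifter may touch the cover, never the gripper, and it is tipped over on the mat, not carried or thrown. Then lay the lifter flat in its tray again, right way up, and leave everything else on the bench alone.

Things in the scene. Friction and masses are not known exactly. Their poses are not given: they have to be found in the camera images.
- cover_mid (a point): centre (mid-thickness) of the loose white metal base cover of a small control unit, with black vent slots: plate 96 mm along x, 150 along y, 4 thick, 0.18 kg, on four black feet (18 across, 10 high, 32 from the middle in x, 59 in y). Starts feet down, z up, 12 mm above the mat, a 10 mm gap under all edges; nothing stops it but friction (about 1). Turned over: z down, 2 mm above the mat
- mat: the fixed soft blue bench mat under the cover, 400 by 400 mm and 3 mm thick, flat; origin at the centre of its underside on the bench, x and y along its sides
- lifter_grip (a point): gripping place of the loose nylon lifter (0.11 kg), centre of its black handle, half-way up, near balance. x to the blade, z up. Handle flat-sided, 24 wide, 30 mm high, from 70 mm behind to 40 ahead; orange shoulder (34 wide, 12 high) to 50; orange blade 50 wide, 3 thick, to 115. Blade and handle share one flat underside 15 mm below. Starts flat in the tray, blade away from the robot
- lifter_tip (a point): the middle of the front edge of the lifter's blade, half-way through its 3 mm thickness (115 mm ahead of lifter_grip and 13.5 mm lower); same axes as lifter_grip
- tray: the fixed shallow grey tool tray: outside 246 by 112 by 14 mm, its walls and floor 3 mm thick, long side along x; origin at the centre of its underside on the bench. It may be on the left or the right of the mat
- parts_bin: bystander: loose yellow two-compartment bin 170 by 110 by 50 mm with the new feet and screws, on the other side of the mat from the tray; origin at the centre of its underside
- screwdriver: bystander: loose screwdriver lying on the bench; origin under its middle
- cleaner: bystander: loose white bottle of cleaner, 60 mm across and 160 mm tall; origin at the centre of its underside
Things that resemble listed ones, but are neither listed nor needed, are in the scene too. What is shaped like the part that bears lifter_grip but purple is not meant. There is more than one size of the part that bears cover_mid; the job needs the smaller.

How it is judged (in metres and radians):
On the way, in this order (a step that is already met when the one before it is completed fails the run):
1. the lifter has raised the cover on edge (more than 40 degrees) (angle between cover_mid's own z axis and vertical above 0.7 rad and contact force between lifter and cover above 0.05 N), for 0.1 s.
2. the cover lies flat on the mat with its feet up (angle between cover_mid's own z axis and vertical above 3.08 rad and z of cover_mid in the frame of mat below 0.009 m and x of cover_mid in the frame of mat between -0.152 and 0.152 m and y of cover_mid in the frame of mat between -0.152 and 0.152 m and linear speed of cover below 0.03 m/s), for 0.2 s.
At the end, for the whole second after the job is handed in: the cover lies flat (within 3.5 degrees), feet up, on the mat (its centre within 152 mm of the mat's centre along each side); the lifter lies flat (within 4.5 degrees), right way up, on the tray's floor, inside its walls, either way round; both released and at rest (angle between cover_mid's own z axis and vertical above 3.08 rad and z of cover_mid in the frame of mat below 0.009 m and x of cover_mid in the frame of mat between -0.152 and 0.152 m and y of cover_mid in the frame of mat between -0.152 and 0.152 m and x of lifter_grip in the frame of tray between -0.123 and 0.123 m and y of lifter_grip in the frame of tray between -0.05 and 0.05 m and x of lifter_tip in the frame of tray between -0.123 and 0.123 m and y of lifter_tip in the frame of tray between -0.05 and 0.05 m and z of lifter_grip in the frame of tray below 0.022 m and z of lifter_tip in the frame of tray below 0.01 m and angle between lifter_grip's own z axis and vertical below 0.08 rad and linear speed of each of cover, lifter below 0.02 m/s and contact force between lifter and cover below 0.05 N); the robot touches nothing.
It fails at once if the gripper or arm touches the cover (contact force between any of the fingers, the arm and cover above 0.3 N).
It fails at once if the cover is carried or thrown up off the mat (its centre more than 110 mm above the bench) (height (world z) of cover_mid above 0.11 m).
It fails at once if a bystander is moved more than 20 mm (distance of any of parts_bin, screwdriver, cleaner from where it was at the start of the episode above 0.02 m).
It also fails if it takes over 61 s, if anything falls off the work surface, if the arm or the gripper's body presses on something with over 40 N, if the wrist force passes 120 N, or if a joint passes its speed limit or range.

## Working session

There is one attempt and no reset: what is moved stays moved. The work goes in short steps, Python scripts to look and compute and a tool call to move; the robot and the scene stay as the last step left them, time stands still between calls to the robot, and variables do not carry over. Pictures are saved under pics/ and viewed, at most 10 in all, crops included, and the job is handed in when it is done.

Besides the shell and the picture viewer there is one more tool, called after "Request:" as name(argument=value, ...), one argument or row to a line, values as JSON. servo_tool: Moves the arm, as the interface text tells. Its arguments: {"type":"object","properties":{"rows":{"type":"array"}},"required":["rows"]}

```bash
mkdir -p pics
python3 - <<'E'
from bench import arm
import cv2
for n in ("top","side"):
    cv2.imwrite(f"pics/{n}0.png",arm.get_image(n)[:,:,::-1])
    p=arm.camera_params(n);print(n,p)
s=arm.read_state();print(s)
E
```

```text
top {'intrinsics': array([[612.3774387 ,   0.        , 310.96047344],
       [  0.        , 612.3774387 , 239.68478072],
       [  0.        ,   0.        ,   1.        ]]), 'R': array([[-0.00977487, -0.99993072, -0.00655795],
       [-0.99650932,  0.01028476, -0.08284559],
       [ 0.08290729,  0.00572525, -0.99654082]]), 't': array([  24.48747601,  489.829322  , 1415.73501569])}
side {'intrinsics': array([[434.48007671,   0.        , 326.09653773],
       [  0.        , 434.48007671, 247.69638972],
       [  0.        ,   0.        ,   1.        ]]), 'R': array([[ 0.84660542, -0.53187727, -0.01912661],
       [-0.28297101, -0.41939498, -0.86257478],
       [ 0.45076232,  0.73567276, -0.50556792]]), 't': array([-403.15418094,  176.23321621,  893.96144208])}
{'clock': 0.1, 'joints': array([ 1.45662314e+00,  3.85477805e-01,  6.75561073e-03, -4.11064689e-04,
       -1.19397252e+00, -2.58629874e-01]), 'joint_vel': array([ 3.89203370e-04, -7.23463232e-05,  3.74760298e-03,  1.57883726e-04,
        7.54315723e-04, -2.29561672e-03]), 'joint_efforts': array([-6.34930639e-04, -3.93324459e+01,  1.88927346e+01,  4.19787347e+00,
       -2.61712616e-03,  4.45546064e-06]), 'position': array([227.42601439, 581.60144512, 230.33293569]), 'ee_rot': array([ 9.82662966e-01, -1.85398378e-01, -1.22042760e-04,  9.60504846e-04]), 'contact_force': array([-0.64540928,  0.04947503, -0.03948699]), 'wrist_torque': array([-0.0227544 , -0.0261212 , -0.00606789]), 'grasp_force': 0.0, 'gripper_width': 85.6083833232997}
```

View pics/top0.png

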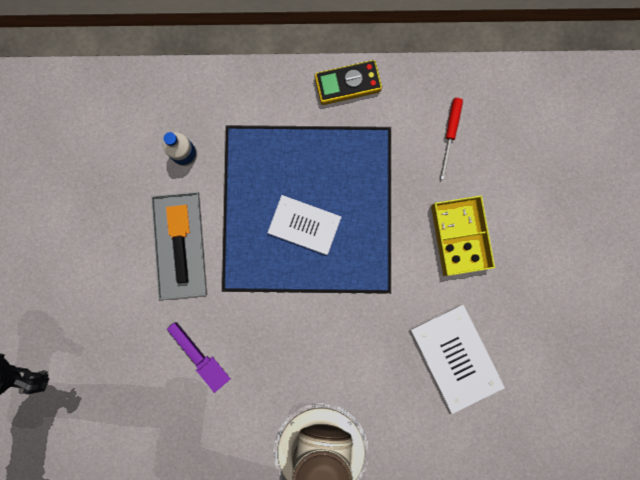

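View pics/side0.png

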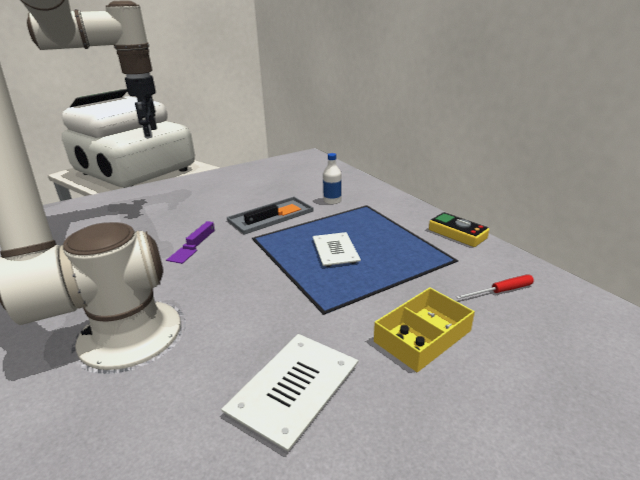

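The lifters are orange and black in the tray (180,245) and purple on the bench (198,356). The orange one is meant, since the purple is excluded. The covers are the small one on the mat (305,225) and the large one at (458,358). The smaller one on the mat is meant. I'll confirm both in one enlarged crop.

Run:
```python
import cv2
i=cv2.imread("pics/top0.png")[175:310,145:355]
cv2.imwrite("pics/crop1.png",cv2.resize(i,None,fx=3.8,fy=3.8,interpolation=cv2.INTER_CUBIC))
```

```text
(no output)
```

View pics/crop1.png

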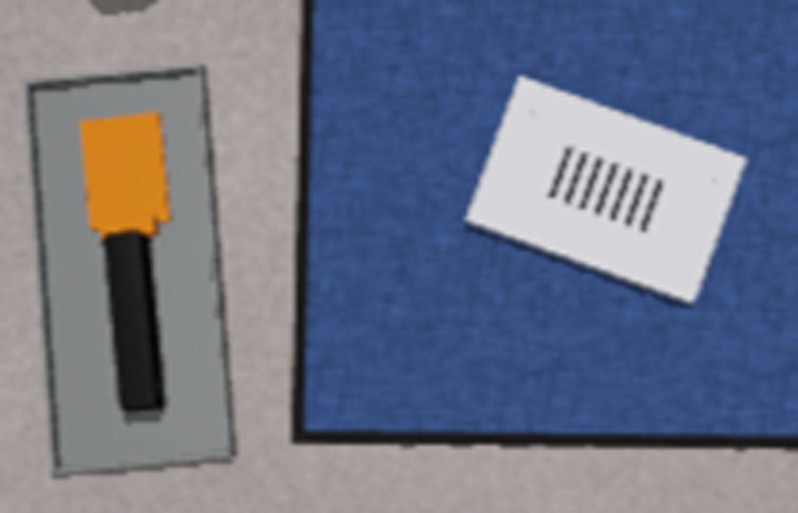

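```bash
cat > h.py <<'E'
import numpy as np
from bench import arm
def px2w(n,uv,z):
    p=arm.camera_params(n);K=np.array(p["intrinsics"]);R=np.array(p["R"]);t=np.array(p["t"])
    c=-R.T@t;d=R.T@np.linalg.inv(K)@np.array([uv[0],uv[1],1.0])
    return c+d*(z-c[2])/d[2]
def w2px(n,X):
    p=arm.camera_params(n);q=np.array(p["intrinsics"])@(np.array(p["R"])@np.array(X,float)+np.array(p["t"]));return q[:2]/q[2]
E
python3 - <<'E'
from h import *
np.set_printoptions(precision=1,suppress=True)
def S(name,pts,z,full=False):
    P=np.array([px2w("top",p if full else (145+p[0]/3.8-.37,175+p[1]/3.8-.37),z)[:2] for p in pts])
    D=np.roll(P,-1,0)-P
    print(name,P.tolist(),'mean',P.mean(0),'len',np.linalg.norm(D,axis=1),'ang',np.degrees(np.arctan2(D[:,1],D[:,0])))
S('cover',[(518,75),(747,157),(695,304),(467,221)],17)
S('bladefront+handleback',[(80,120),(158,112)],6)
S('handle',[(105,236),(150,232),(163,408),(122,410)],33)
S('tray',[(28,84),(203,67),(235,459),(55,475)],14)
S('mat',[(226,127),(390,127),(390,292),(222,291)],3,True)
S('bottle,driver',[(180,152),(456,100),(443,178)],10,True)
S('bin',[(433,203),(482,197),(494,268),(444,276)],50,True)
E
```

```text
cover [[598.6579281810302, 89.54781152518402], [545.7554233923095, -52.27614813366515], [454.7583346227861, -18.923543215756432], [507.6802379869191, 121.67278227822908]] mean [526.7  35. ] len [151.4  96.9 150.2  96.5] ang [-110.5  159.9   69.4  -19.4]
bladefront+handleback [[574.8784562884489, 365.10151283451387], [579.4139912830549, 316.1519744805822]] mean [577.1 340.6] len [49.2 49.2] ang [-84.7  95.3]
handle [[499.229253553827, 342.438364057226], [501.40468335574025, 314.8400882411894], [393.69038293022743, 306.11464140050947], [392.72161302801595, 331.1099734565935]] mean [446.8 323.6] len [ 27.7 108.1  25.  107.1] ang [ -85.5 -175.4   92.2    6.1]
tray [[596.7684250386584, 395.89882598894906], [606.3081767586461, 286.5187818739235], [362.21097865930767, 265.4393831191357], [353.47504009672906, 376.3810818603205]] mean [479.7 331.1] len [109.8 245.  111.3 244.1] ang [ -85.  -175.1   94.5    4.6]
mat [[766.4277127597643, 221.98609247674835], [761.8595489330692, -173.35869594344751], [365.95702422383556, -165.25773696459265], [372.1733829188149, 230.75066931674098]] mean [566.6  28.5] len [395.4 396.  396.1 394.4] ang [-90.7 178.8  89.1  -1.3]
bottle,driver [[704.7930666166429, 331.08907991417425], [824.2736178316923, -332.34510469121034], [634.9086965116646, -295.89835522382816]] mean [721.3 -99.1] len [674.1 192.8 630.9] ang [-79.8 169.1  83.6]
bin [[569.5367977754423, -262.7453033333082], [582.2763988336488, -375.94405898729156], [418.3993925041292, -397.9148835499154], [401.2952276015329, -283.40284856863974]] mean [ 492.9 -330. ] len [113.9 165.3 115.8 169.5] ang [ -83.6 -172.4   98.5    7. ]
```

```bash
cat >> h.py <<'E'
import json,os
from scipy.spatial.transform import Rotation as Ro
def pose(x,y,z,head,pitch=0):  # pitch>0: blade tip down
    return np.array([x,y,z],float), Ro.from_euler('ZY',[head,pitch],degrees=True)*Ro.from_euler('x',180,degrees=True)
def load():
    if os.path.exists('cmd.json'):
        d=json.load(open('cmd.json'));return np.array(d['p']),Ro.from_quat(d['q'])
    s=arm.read_state();return np.array([227.607,582.06,231.312]),Ro.from_quat([.98266,-.18540,0,0])
def plan(tg,grip,commit=True):
    "tg: list of (x,y,z,head,pitch); prints rows; commits the last as commanded"
    p0,r0=load();rows=[]
    for t in tg:
        p,r=pose(*t);row=np.r_[np.round(r0.inv().apply(p-p0),0 if len(tg)<2 else 1),np.round((r0.inv()*r).as_rotvec(),3)]
        rows.append([grip]+[float(v)+0.0 for v in row])
    print(json.dumps(rows))
    if commit:
        l=np.array(rows[-1][1:]);json.dump(dict(p=(p0+r0.apply(l[:3])).tolist(),q=(r0*Ro.from_rotvec(l[3:])).as_quat().tolist()),open('cmd.json','w'))
E
python3 - <<'E'
from h import *
plan([(462,325,80,5.5)],50)
plan([(462,325,7,5.5)],50)
E
```

```text
[[50, 312.0, 154.0, 151.0, 0.0, 0.0, -0.469]]
[[50, 0.0, 0.0, 73.0, 0.0, 0.0, 0.0]]
```

Request:
servo_tool(
  rows=[
    [[50,312,154,151,0,0,-0.469],[50,312,154,151,0,0,-0.469],[50,312,154,151,0,0,-0.469],[50,312,154,151,0,0,-0.469],[50,312,154,151,0,0,-0.469],[50,312,154,151,0,0,-0.469],[50,312,154,151,0,0,-0.469],[50,312,154,151,0,0,-0.469],[50,312,154,151,0,0,-0.469],[50,312,154,151,0,0,-0.469]],
  ],
)

```text
clock: 1.35
position: [461.6, 326.3, 81.0]
ee_rot: [0.999, 0.049, 0.0, -0.001]
contact_force: [-0.4, -0.3, 0.2]
gripper_width: 50.0
grasp_force: 0.0
```

Run:
```python
from h import *
import cv2
s=arm.read_state();print(s['clock'],s['position'],Ro.from_quat(s['ee_rot']).as_matrix()[:,0],s['contact_force'],s['gripper_width'])
a=arm.get_image("top")[180:310,120:320,::-1];b=arm.get_image("side")[130:260,170:370,::-1]
cv2.imwrite("pics/m1.png",cv2.resize(np.hstack([a,b]),None,fx=2,fy=2,interpolation=cv2.INTER_CUBIC))
```

```text
1.35 [461.64278873 326.3225572   81.03088658] [0.99517645 0.09809556 0.00104806] [-0.4161472  -0.292199    0.23051214] 50.040873038613356
```

View pics/m1.png

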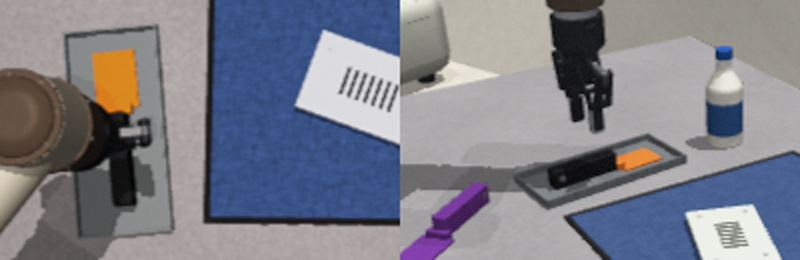

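The gripper stands over the handle: in the side half the fingers are at about (590,120) above the handle at (590,170). In the top half it is over (120,130). I'm descending and gripping.

Request:
servo_tool(
  rows=[
    [[50,0,0,40,0,0,0],[50,0,0,60,0,0,0],[50,0,0,73,0,0,0],[50,0,0,73,0,0,0],[50,0,0,73,0,0,0]],
  ],
)

```text
clock: 2.08
position: [462.6, 325.7, 8.2]
ee_rot: [0.999, 0.048, 0.001, -0.001]
contact_force: [0.4, -0.3, 1.1]
gripper_width: 49.7
grasp_force: 0.0
```

Request:
servo_tool(
  rows=[
    [[10,0,0,0,0,0,0],[10,0,0,0,0,0,0],[10,0,0,0,0,0,0],[10,0,0,0,0,0,0],[10,0,0,0,0,0,0],[10,0,0,0,0,0,0]],
  ],
)

```text
clock: 2.82
position: [462.7, 325.7, 8.5]
ee_rot: [0.999, 0.048, 0.001, -0.001]
contact_force: [-1.3, -0.1, 6.1]
gripper_width: 22.8
grasp_force: 59.6
```

Run:
```python
from h import *
plan([(462,325,70,5.5)],10)
plan([(360,95,70,-19.7)],10)
```

```text
[[10, 0.0, 0.0, -63.0, 0.0, 0.0, 0.0]]
[[10, -124.0, 219.0, 0.0, 0.0, 0.0, 0.44]]
```

Request:
servo_tool(
  rows=[
    [[10,0,0,-25,0,0,0],[10,0,0,-63,0,0,0],[10,0,0,-63,0,0,0],[10,0,0,-63,0,0,0]],
  ],
)

```text
clock: 3.32
position: [461.4, 324.3, 69.6]
ee_rot: [0.999, 0.048, -0.001, 0.0]
contact_force: [0.4, -0.2, -1.8]
gripper_width: 23.2
grasp_force: 58.9
```

Request:
servo_tool(
  rows=[
    [[10,-25,44,0,0,0,0.09],[10,-50,88,0,0,0,0.18],[10,-75,132,0,0,0,0.27],[10,-100,176,0,0,0,0.36],[10,-124,219,0,0,0,0.44],[10,-124,219,0,0,0,0.44],[10,-124,219,0,0,0,0.44],[10,-124,219,0,0,0,0.44]],
  ],
)

```text
clock: 4.32
position: [360.3, 95.9, 70.1]
ee_rot: [0.985, -0.171, -0.0, 0.0]
contact_force: [-0.4, -0.7, -0.1]
gripper_width: 23.2
grasp_force: 59.1
```

Run:
```python
from h import *
import cv2
s=arm.read_state();M=Ro.from_quat(s['ee_rot']).as_matrix();print(s['clock'],s['position'],M,s['contact_force'],s['gripper_width'])
a=arm.get_image("top");b=arm.get_image("side")
cv2.imwrite("pics/top2.png",a[:,:,::-1]);cv2.imwrite("pics/side2.png",b[:,:,::-1])
p=s['position'];x=M[:,0]
z0=p[2]-5.3
for l in (-25,25):
  for f,z in ((115,3),):
    X=p+x*f+M[:,1]*l;X[2]=z0+z;print(l,X,w2px("top",X),w2px("side",X))
i=cv2.resize(a[190:300,220:370,::-1],None,fx=4,fy=4,interpolation=cv2.INTER_CUBIC)
cv2.imwrite("pics/crop2.png",i)
```

```text
4.325 [360.25571231  95.86375153  70.09456825] [[ 9.41745452e-01 -3.36326483e-01 -1.61818475e-05]
 [-3.36326483e-01 -9.41745449e-01 -8.54816911e-05]
 [ 1.35105752e-05  8.59443777e-05 -9.99999996e-01]] [-0.4128305  -0.70590786 -0.12061376] 23.20925575265214
-25 [476.96460139  80.72984224  67.79456825] [283.89955262 243.98297547] [309.39720534 228.13094171]
25 [460.14827726  33.64256981  67.79456825] [304.73508399 251.17551447] [313.05221476 237.1262822 ]
```

View pics/crop2.png

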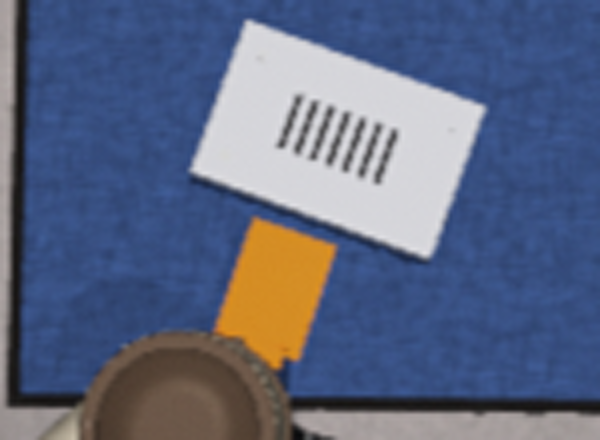

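The blade's front corners are at crop (255,217) and (336,243). That is within about 1 px of the prediction, so the lifter is centred in the grip, level and aligned. I'll lower it now.

Request:
servo_tool(
  rows=[
    [[10,0,0,25,0,0,0],[10,0,0,45,0,0,0],[10,0,0,56,0,0,0],[10,0,0,59,0,0,0],[10,0,0,59,0,0,0],[10,0,0,59,0,0,0]],
  ],
)

```text
clock: 5.18
position: [360.1, 95.5, 11.7]
ee_rot: [0.985, -0.171, 0.0, -0.0]
contact_force: [0.4, -0.7, -1.7]
gripper_width: 23.2
grasp_force: 59.1
```

Run:
```python
from h import *
import cv2
b=arm.get_image("side")
s=arm.read_state();print(s['clock'],s['position'],s['contact_force'])
cv2.imwrite("pics/crop3.png",cv2.resize(b[210:310,250:380,::-1],None,fx=5,fy=5,interpolation=cv2.INTER_CUBIC))
p=s['position'];x=Ro.from_quat(s['ee_rot']).as_matrix()[:,0];y=Ro.from_quat(s['ee_rot']).as_matrix()[:,1]
for f,l in ((115,-25),(115,25),(55,25)):
  X=p+x*f+y*l;X[2]=p[2]-5.3+3;q=w2px("side",X);print((q-[250,210])*5+2)
```

```text
5.225 [360.04034669  95.45843817  11.74445343] [-0.19934406  1.55157217 -1.0194129 ]
[303.27325273 189.59450674]
[321.17891805 237.06454174]
[205.98116194 252.19952661]
```

View pics/crop3.png

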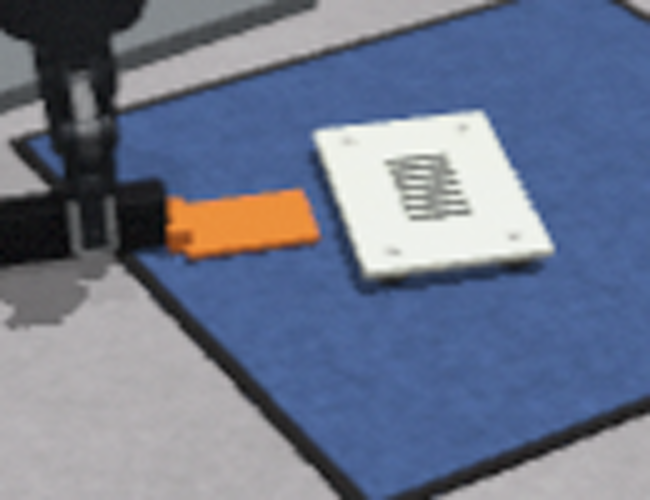

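The blade hovers just above the mat with its front corners at (303,189) and (320,238), as predicted. The gap under the cover edge is clear, so I'm inserting the blade and computing the tipping arc.

Request:
servo_tool(
  rows=[
    [[10,5,0,1,0,0,0],[10,10,0,1,0,0,0],[10,15,0,1,0,0,0],[10,20,0,1,0,0,0],[10,25,0,1,0,0,0],[10,30,0,1,0,0,0],[10,35,0,1,0,0,0],[10,39,0,1,0,0,0],[10,39,0,1,0,0,0]],
  ],
)

```text
clock: 6.35
position: [396.7, 81.9, 10.3]
ee_rot: [0.985, -0.171, 0.0, -0.0]
contact_force: [0.6, 0.2, 0.0]
gripper_width: 23.0
grasp_force: 59.1
```

Run:
```python
from h import *
s=arm.read_state();p=s['position'];print(s['clock'],p,s['contact_force'])
e=np.array([.9415,-.337]);u0=(p[:2]-[526.7,35])@e+115;w0=p[2]-2.3-3
print('tip u',u0,'top w',w0)
def rot(P,c,a): # near edge (-u) rises
    d=np.array(P)-c;return np.array(c)+[d[0]*np.cos(a)+d[1]*np.sin(a),-d[0]*np.sin(a)+d[1]*np.cos(a)]
def tip(th):
    # body points in world (u,w), centre (0,12)
    t=np.array([u0,10.]);E=np.array([48.,10.]);T=np.array([48.,14.])
    a1=np.radians(min(th,55));c=np.array([41.,0.]);t,E,T=[rot(q,c,a1) for q in (t,E,T)]
    if th>55:
        a=np.radians(min(th,90)-55);c=E.copy();t,T=[rot(q,c,a) for q in (t,T)]
    if th>90: t=rot(t,T.copy(),np.radians(th-90))
    return t
for th in range(0,113,4):
    t=tip(th);print(th,np.round(t-[u0,w0]).astype(int))
```

```text
6.35 [396.68700658  81.90466088  10.2972009 ] [0.58830105 0.19603305 0.01978878]
tip u -23.21410402071396 top w 4.997200895572644
0 [0 5]
4 [1 9]
8 [ 2 14]
12 [ 3 18]
16 [ 5 22]
20 [ 7 26]
24 [10 30]
28 [12 34]
32 [15 38]
36 [18 41]
40 [21 44]
44 [25 47]
48 [29 49]
52 [33 52]
56 [37 54]
60 [41 57]
64 [45 59]
68 [50 61]
72 [54 63]
76 [59 64]
80 [64 65]
84 [69 66]
88 [74 66]
92 [79 66]
96 [84 66]
100 [89 66]
104 [94 65]
108 [99 64]
112 [103  63]
```

Request:
servo_tool(
  rows=[
    [[10,0,0,-5,0,0,0],[10,1,0,-9,0,0,0],[10,2,0,-14,0,0,0],[10,3,0,-18,0,0,0],[10,5,0,-22,0,0,0],[10,7,0,-26,0,0,0],[10,10,0,-30,0,0,0],[10,12,0,-34,0,0,0],[10,15,0,-38,0,0,0],[10,15,0,-38,0,0,0]],
  ],
)

```text
clock: 7.6
position: [411.0, 77.0, 48.6]
ee_rot: [0.985, -0.171, 0.0, -0.0]
contact_force: [-0.9, 1.3, -1.9]
gripper_width: 23.0
grasp_force: 59.0
```

Run:
```python
from h import *
import cv2
a=arm.get_image("top")[190:300,230:360,::-1];b=arm.get_image("side")[190:300,250:380,::-1]
s=arm.read_state();print(s['clock'],s['position'],s['contact_force'])
cv2.imwrite("pics/m3.png",cv2.resize(np.hstack([a,b]),None,fx=3,fy=3,interpolation=cv2.INTER_CUBIC))
```

```text
7.7 [410.64468961  76.97287972  48.33348849] [ 0.19206416  0.83941985 -0.97117396]
```

View pics/m3.png

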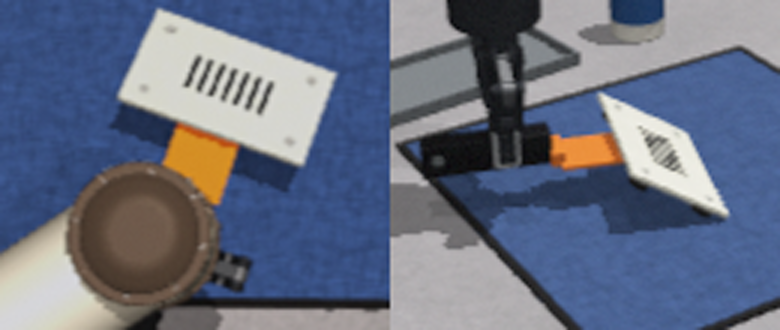

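The cover is tilted about 32° on its far feet and the blade is centred, at side half (590,150). The pivot hasn't slipped, so I'm continuing along the arc.

Request:
servo_tool(
  rows=[
    [[10,3,0,-3,0,0,0],[10,6,0,-6,0,0,0],[10,10,0,-9,0,0,0],[10,14,0,-11,0,0,0],[10,18,0,-14,0,0,0],[10,22,0,-16,0,0,0],[10,26,0,-19,0,0,0],[10,30,0,-21,0,0,0],[10,35,0,-23,0,0,0],[10,39,0,-25,0,0,0]],
  ],
)

```text
clock: 8.95
position: [447.7, 63.7, 73.5]
ee_rot: [0.985, -0.171, 0.0, -0.0]
contact_force: [-0.9, -0.7, -1.3]
gripper_width: 23.2
grasp_force: 59.0
```

Request:
servo_tool(
  rows=[
    [[10,5,0,-1,0,0,0],[10,10,0,-2,0,0,0],[10,15,0,-3,0,0,0],[10,20,0,-3,0,0,0],[10,24,0,-3,0,0,0],[10,28,0,-3,0,0,0],[10,32,0,-3,0,0,0],[10,36,0,-3,0,0,0],[10,40,0,-3,0,0,0],[10,44,0,-3,0,0,0]],
  ],
)

```text
clock: 10.2
position: [488.9, 48.8, 76.3]
ee_rot: [0.985, -0.171, 0.0, -0.0]
contact_force: [-0.4, 0.3, -1.5]
gripper_width: 23.1
grasp_force: 59.0
```

Request:
servo_tool(
  rows=[
    [[10,0,0,0,0,0,0],[10,0,0,0,0,0,0],[10,0,0,0,0,0,0]],
  ],
)

```text
clock: 10.58
position: [488.5, 48.9, 76.3]
ee_rot: [0.985, -0.171, -0.0, 0.0]
contact_force: [0.3, -0.6, -0.3]
gripper_width: 23.0
grasp_force: 59.0
```

Run:
```python
from h import *
import cv2
a=arm.get_image("top")[170:300,230:360,::-1];b=arm.get_image("side")[190:320,250:380,::-1]
s=arm.read_state();print(s['clock'],s['position'],s['contact_force'])
cv2.imwrite("pics/m4.png",cv2.resize(np.hstack([a,b]),None,fx=3,fy=3,interpolation=cv2.INTER_CUBIC))
```

```text
10.675 [488.58080062  48.97320004  76.34787611] [-0.16937967 -0.39015437 -1.60569222]
```

View pics/m4.png

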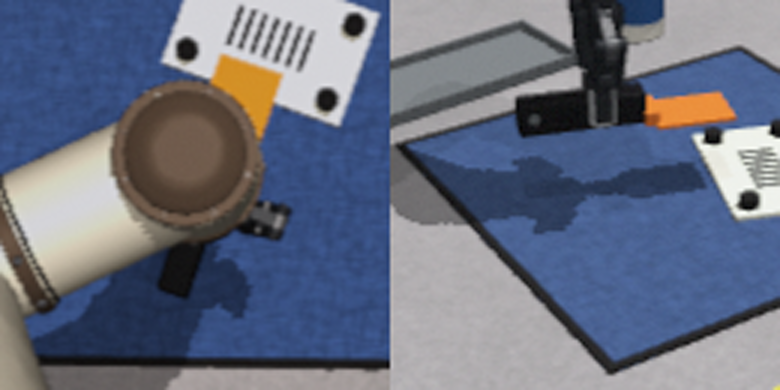

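The cover lies flat with its feet up, at top half (185,48), (353,25) and (325,98). The blade is clear above it. I'm returning the lifter to the tray.

Run:
```python
from h import *
p,r=load();p=p+r.apply([137,0,-6]);print(p)
json.dump(dict(p=p.tolist(),q=r.as_quat().tolist()),open('cmd.json','w'))
plan([(457.3,329.2,80,4.8)],10)
plan([(457.3,329.2,8,4.8)],10)
plan([(457.3,329.2,100,4.8)],50)
```

```text
[488.59224773  48.88250344  76.312     ]
[[10, -124.0, -253.0, -4.0, 0.0, 0.0, -0.428]]
[[10, 0.0, 0.0, 72.0, 0.0, 0.0, 0.0]]
[[50, 0.0, 0.0, -92.0, 0.0, 0.0, 0.0]]
```

Request:
servo_tool(
  rows=[
    [[10,-31,-63,-4,0,0,-0.107],[10,-62,-126,-4,0,0,-0.214],[10,-93,-190,-4,0,0,-0.321],[10,-124,-253,-4,0,0,-0.428],[10,-124,-253,-4,0,0,-0.428],[10,-124,-253,-4,0,0,-0.428],[10,-124,-253,-4,0,0,-0.428],[10,-124,-253,-4,0,0,-0.428],[10,-124,-253,-4,0,0,-0.428]],
  ],
)

```text
clock: 11.8
position: [457.4, 327.9, 80.4]
ee_rot: [0.999, 0.041, -0.0, 0.0]
contact_force: [-0.5, 0.5, -0.7]
gripper_width: 22.6
grasp_force: 59.2
```

Request:
servo_tool(
  rows=[
    [[10,0,0,30,0,0,0],[10,0,0,50,0,0,0],[10,0,0,62,0,0,0],[10,0,0,68,0,0,0],[10,0,0,72,0,0,0],[10,0,0,72,0,0,0],[10,0,0,72,0,0,0]],
  ],
)

```text
clock: 12.68
position: [457.4, 329.2, 8.7]
ee_rot: [0.999, 0.042, 0.0, -0.0]
contact_force: [0.3, -0.6, -1.3]
gripper_width: 23.2
grasp_force: 59.2
```

Contact is light, within about 0.3 mm of the floor. I'll release and retreat.

Request:
servo_tool(
  rows=[
    [[50,0,0,0,0,0,0],[50,0,0,0,0,0,0],[50,0,0,0,0,0,0],[50,0,0,0,0,0,0],[50,0,0,0,0,0,0]],
  ],
)

```text
clock: 13.3
position: [457.2, 328.9, 8.3]
ee_rot: [0.999, 0.042, 0.0, 0.0]
contact_force: [1.2, 0.6, -0.2]
gripper_width: 50.1
grasp_force: 0.0
```

Request:
servo_tool(
  rows=[
    [[50,0,0,-20,0,0,0],[50,0,0,-50,0,0,0],[50,0,0,-92,0,0,0],[50,-80,0,-150,0,0,0],[50,-80,0,-150,0,0,0],[50,-80,0,-150,0,0,0],[50,-80,0,-150,0,0,0],[50,-80,0,-150,0,0,0]],
  ],
)

```text
clock: 14.3
position: [377.9, 321.9, 157.2]
ee_rot: [0.999, 0.042, -0.001, 0.001]
contact_force: [-0.8, -0.5, 0.4]
gripper_width: 50.1
grasp_force: 0.0
```

Run:
```python
from h import *
import cv2
a=arm.get_image("top")[120:320,140:400,::-1];b=arm.get_image("side")[140:340,220:480,::-1]
s=arm.read_state();print(s['clock'],s['position'],s['contact_force'])
cv2.imwrite("pics/m5.png",cv2.resize(np.hstack([a,b]),None,fx=1.53,fy=1.53,interpolation=cv2.INTER_CUBIC))
```

```text
14.4 [377.87888232 321.88722209 157.24262158] [-0.25969815 -0.74245949 -0.6450485 ]
```

View pics/m5.png

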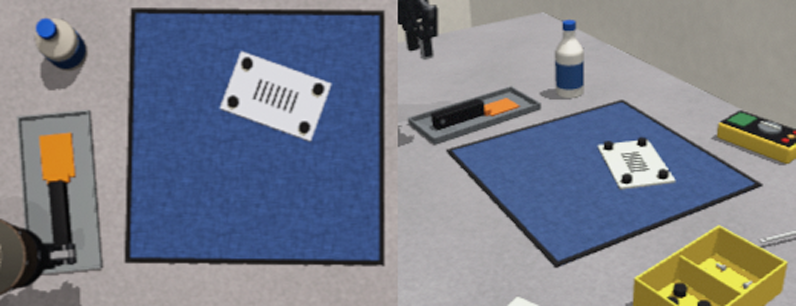

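The cover is flat with its feet up on the mat, centred at top half (275,95). The lifter lies flat in the tray at (57,190), and the gripper is clear.

```bash
python3 -c "
from bench import arm
print(arm.job_done())"
```

```text
the job is handed in; nothing more can be done
None
```

The cover was tipped over with the lifter and now lies flat on the mat with its feet up; the lifter is back flat in its tray, the gripper is clear, and the job was handed in at about 14 s of the 61 s allowed (no verdict was returned).

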